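# Hang the sample door on its jamb, ready for the hinge pin

## Robot

A 7-joint arm with a two-finger parallel gripper is mounted at the origin on a cart in front of the work surface, level with it; the furniture and walls round the work are solid. World frame = base frame: x ahead of the robot, y to its left, z up, the work surface at z = 0. Lengths are in m, angles in rad, forces in N, time in s.
With the tool pointing down it reaches from about 0.4 to 0.85 m from the base axis. Payload 6.9 kg.
Tool frame: the origin (TCP) lies on the centre line of the jaws, within the pads' length; the fingertips stand manip.finger_overhang ahead of it and the grasp point (between the pads) lies 2 mm behind it (manip.finger_overhang is the distance from the TCP to the fingertips, in m); z points along the fingers, y is the line along which they close (so a half turn about z gives the same grasp; the last joint's range is limited). The gripper opens to 85 mm and grips with 20 to 120 N. Pads are 22 mm wide; open, the fingers measure 114 mm over their backs; the gripper's body (76 mm by 85 mm) begins 54 mm behind the grasp point. The pads swing forward as they close: fully open they stand 13 mm farther back than shut.
Start: joints at [1.359, 0.507, -0.238, 1.5, 0.126, 1.149, -0.155], TCP at [0.195, -0.594, 0.248] pointing down, gripper open.
Joint ranges: [-3.08, 3.08], [-0.24, 2.05], [-1.43, 1.35], [0, 2.5], [-1.52, 4.66], [0.17, 1.96], [-2.89, 2.89]. Speed limits (rad/s): [2.39, 2.39, 3.14, 3.14, 3.14, 3.14, 3.14].

## Interface

Orientations are given as a unit quaternion [x, y, z, w].
In Python, from station import manip gives the robot as it stands.
- The arm moves only by the tool servo_tool, never from a script. Its argument "series" is text: rows parted by semicolons, each of 7 numbers parted by spaces: the shift along the tool's x, y, z in m, then the turn, a rotation vector about the tool's x, y, z in rad, then the closure, from -1 (fully open) to 1 (shut), so that 0 is half open. In form: tx ty tz rx ry rz hand; .... A call has exactly 8 rows; each row is the pose to reach, as a shift and turn from the pose commanded when the call began, along the tool's axes at that moment; what a row does not reach only later rows make up. A row lasts 1/8 s, in which the tool goes at most 62.5 mm and 10.7 degrees, less where a joint would pass 70% of its speed; a pose out of reach is approached as far as the arm can. A call with a gripper value outside its range is refused whole. The fingers move at their own pace and stop on an object; the grip force is fixed at half the most. Time passes only in rows, so rows that repeat a pose let the fingers close, or fill a call up. It gives the time, the measured TCP pose, the force, the opening and the grip force at its end, in the units of the state.
- manip.get_state(): the state, without advancing time (a new reading comes with each control period).
- manip.grab_frame(name): name is "side" or "top" or "wrist"; returns a dict with "color" (480x640x3 uint8, red, green, blue), "fx", "fy", "cx", "cy" (pixels), "R" (3x3) and "t" (3): a world point X has camera coordinates R X + t; the wrist camera has in their place "mount" (4x4, takes a point from camera to tool coordinates, whose origin is the TCP and whose axes are the flange's). Camera axes: x right, y down, z forward; pixel columns grow to the right and rows downward; lengths in m; the calibration is good to about 2 mm. The wrist camera is an equidistant fisheye: a pixel r from the principal point sees the ray r / f radians off the axis. A picture is of the moment at which its call begins: read the wrist's pose just before it. There is no depth.
- manip.finish_job(): hands the job in; it is judged then, once.
The state is a dict: "time": time; "joint_positions": joint angles; "qd": joint speeds; "tau": joint torques, N m; "eef_pos": TCP position; "tool_rot": TCP orientation; "ft_force": force on the tool from outside, world axes, zero at the start; "ft_torque": the same for the moment, N m; "gripper_width": opening from 0.0 (shut) to 1.0 (fully open); "grip_force": force on a finger pad.
Only numpy, scipy, OpenCV 4.12 (cv2) and the standard library are available. Lean on these libraries where they do the work, as an engineer would, in place of code of your own. Each camera call takes 0.05 s, during which the arm holds its last target. There are 200 camera calls.

## Task

Stand the jamb block of the hinge exercise fully down and upright on the small raised shelf of the fitting stand, its plain side next to the tall fence and its two hinge knuckles away from the fence, and let go of it. Then bring the little door gently to the jamb in its closed position, upright and square in front of the door stop, so that its single knuckle sits between the jamb's two knuckles with the holes in line, ready for the pin. Finish while still holding the door there in the gripper, at rest and not pressing hard on the jamb; leave the pin, the punch, the spanner and the screw tin where they lie.

Things in the scene. Friction and masses are not known exactly. Their poses are not given: they have to be found in the camera images.
- stand: Grey fitting stand fixed to the worktop (place and yaw vary), base 100 x 100 x 8 mm. Origin: on the worktop below the centre of its raised shelf; axes x to the back, z up. On the +y side a fence 8 mm thick and 44 mm long rises to 102 mm. The jamb stands right with its axes parallel to the stand's and its origin on point stand_shelf.
- stand_shelf (a point): Centre of the stand's shelf top, 45 mm above the worktop. The shelf, 66 x 56 mm, has 6 mm high lips at front (-x), back (+x) and, shorter, at -y. Free space between lips and fence: 56 mm along x, 50 mm along y, i.e. 3 mm each side of the jamb's 50 x 44 mm body.
- stand_eye (a point): Point at (-35, -25, 87) mm in the stand's frame: here the jamb's hinge eye comes to lie when the jamb is centred on the shelf.
- jamb: Loose wooden jamb block, 0.4 kg, standing upright. Origin: centre of the underside of its main body, 50 (x) x 44 (y) x 84 mm high; front -x, z up, +y side plain. On the -y side: a door stop of full height at x -2 to 25, y -38 to -22 mm, and in front of it a steel hinge leaf with two upright knuckles (16 mm outside, 9 mm hole) at x -35, y -25, z 10-30 and 54-74 mm.
- jamb_grip (a point): Where to take the jamb from above: (0, 3, 64) mm in its frame, fingers closing along its x on the 50 mm, 20 mm below its top, clear of the knuckles.
- jamb_eye (a point): Hinge eye of the jamb, at (-35, -25, 42) mm in its frame: on the axis of its two knuckles, in the middle of the 24 mm high gap between them. Axes as the jamb's, z along the pin axis.
- door: Loose small wooden door, 0.2 kg, standing upright. Origin: centre of the panel's underside; 20 mm thick (x), 70 wide (y), 74 high; z up; front -x with a small knob 13 mm proud at y -26, z 42 mm. On the +y edge a steel leaf with one upright knuckle (16 mm outside, 9 mm hole, 20 mm long, z 22 to 42) at x -20, y 38 mm.
- door_grip (a point): Where to take the door from above: (0, 0, 56) mm in its frame, fingers closing along its x on the 20 mm, 18 mm below its top.
- door_eye (a point): Centre of the hole of the door's knuckle, at (-20, 38, 32) mm in the door's frame; axes as the door's, z along the hole.
- jamb_door_place (a point): Where the door's origin lies when it hangs closed, axes parallel to the jamb's: (-15, -63, 10) mm in the jamb's frame. The door's knuckle then has 2 mm play up and down, its back is 3 mm from the door stop and the leaf faces are 4 mm apart. The way in is clear along the jamb's +y.
- hinge_pin: Loose round-nosed steel hinge pin 7 mm thick, about 70 mm long, with a bent-over head, lying on the worktop; bystander.
- screw_tin: Loose round screw tin, 61 mm across, 42 mm high; bystander.
- spanner: Loose open-ended spanner 133 mm long, lying flat; bystander.
- centre_punch: Loose knurled centre punch 88 mm long, 11 mm thick, lying flat; bystander.

How it is judged:
By the outcome, as a careful person would: the job done as asked, in the order asked, and still so for the second after the job is handed in, while the arm keeps its last pose, push and grip.
It also fails if it takes over 56 s, if anything falls off the work surface, if the arm or the gripper's body presses on something with over 40 N, if the wrist force passes 120 N, or if a joint passes its speed limit or range.

## Working session

There is one attempt and no reset: what is moved stays moved. The work goes in short steps, Python scripts to look and compute and a tool call to move; the robot and the scene stay as the last step left them, time stands still between calls to the robot, and variables do not carry over. Pictures are saved under pics/ and viewed, at most 10 in all, crops included, and the job is handed in when it is done.

Besides the shell and the picture viewer there is one more tool, called after "Emit:" as name(argument=value, ...), one argument or row to a line, values as JSON. servo_tool: Moves the arm, as the interface text tells. Its arguments: {"type":"object","properties":{"series":{"type":"string"}},"required":["series"]}

```bash
mkdir -p pics; ls; python3 - <<'E'
from station import manip
import cv2, numpy as np
s=manip.get_state();print({k:np.round(v,3).tolist() for k,v in s.items()}, manip.finger_overhang)
for n in("top","side"):
    f=manip.grab_frame(n);cv2.imwrite(f"pics/{n}0.png",f["color"][:,:,::-1])
    print(n,f["fx"],f["fy"],f["cx"],f["cy"],np.round(f["R"],4).tolist(),np.round(f["t"],4).tolist())
E
```

```text
pics
{'time': 0.0, 'joint_positions': [1.358, 0.508, -0.237, 1.501, 0.126, 1.149, -0.155], 'qd': [0.002, -0.001, 0.002, -0.001, -0.002, -0.0, 0.001], 'tau': [0.0, -62.06, -2.186, -24.966, 0.013, 0.012, 0.0], 'eef_pos': [0.195, -0.593, 0.247], 'tool_rot': [0.987, 0.158, -0.0, -0.001], 'ft_force': [-0.406, 0.318, -0.271], 'ft_torque': [-0.008, -0.036, -0.0], 'grip_force': 0.0, 'gripper_width': 1.001} 0.017
top 592.8889692759143 592.8889692759143 326.80980798500434 234.12161360823777 [[0.0697, -0.9976, -0.005], [-0.9716, -0.0667, -0.2272], [0.2263, 0.0207, -0.9738]] [0.1111, 0.5383, 0.8211]
side 570.2593982267787 570.2593982267787 321.96537666797457 238.65213464109726 [[-0.8485, -0.529, -0.0087], [-0.3256, 0.5351, -0.7795], [0.4171, -0.6587, -0.6263]] [0.5107, 0.1453, 0.766]
```

View pics/top0.png

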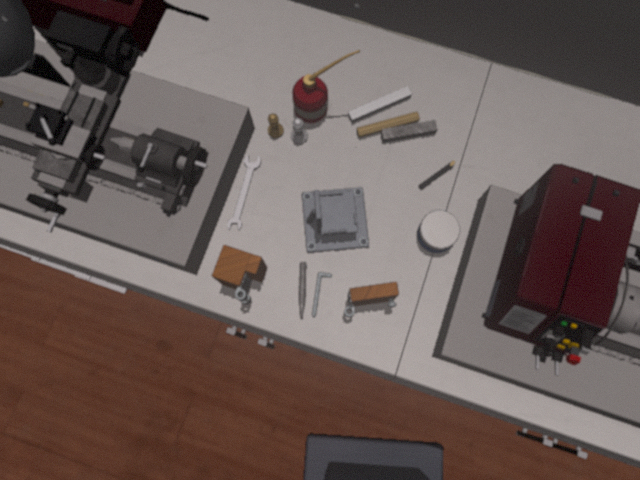

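View pics/side0.png

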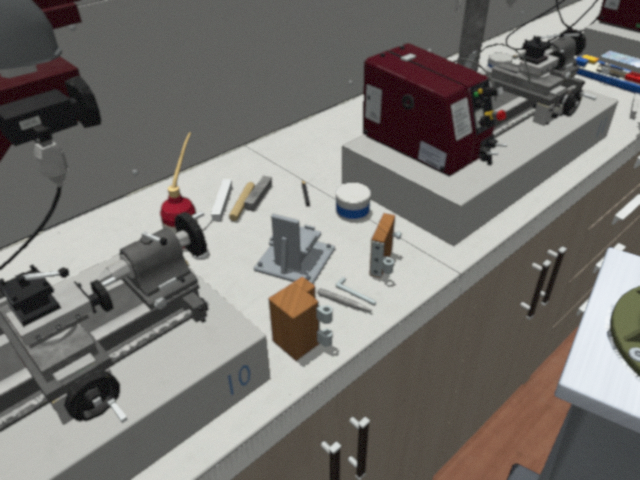

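```bash
python3 - <<'E'
import cv2, numpy as np
im=cv2.imread("pics/top0.png")
cv2.imwrite("pics/c1.png",cv2.resize(im[180:330,205:405],None,fx=4,fy=4,interpolation=cv2.INTER_CUBIC))
im=cv2.imread("pics/side0.png")
cv2.imwrite("pics/c2.png",cv2.resize(im[205:365,250:410],None,fx=3.75,fy=3.75,interpolation=cv2.INTER_CUBIC))
E
```

```text
(no output)
```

View pics/c1.png

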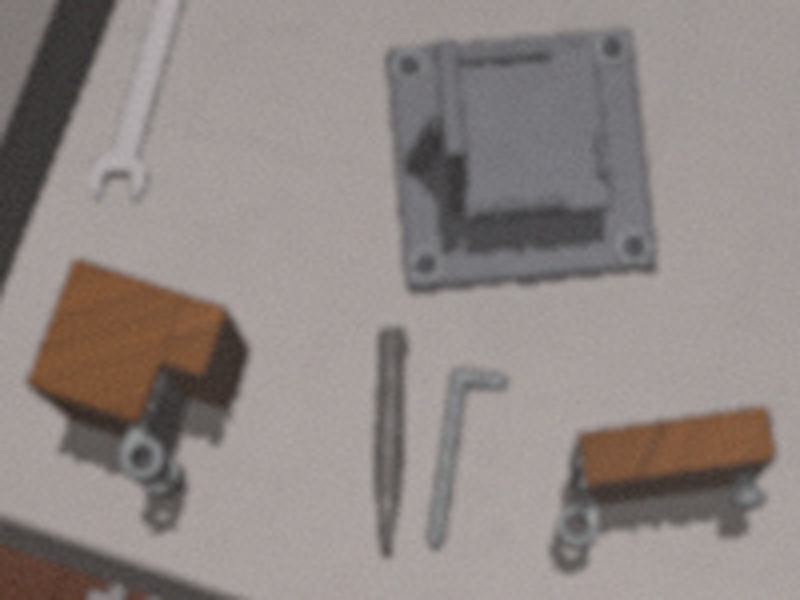

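View pics/c2.png

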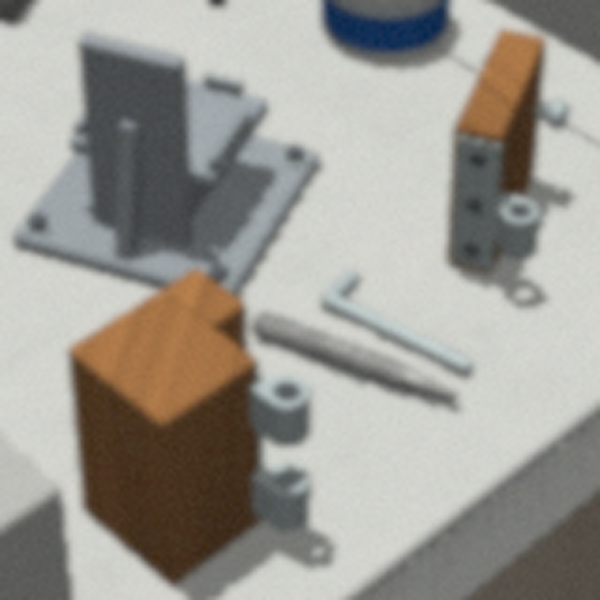

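```bash
cat > fit.py <<'E'
import numpy as np
from scipy.optimize import least_squares
C={'t':(592.889,326.81,234.12,np.array([[0.0697,-0.9976,-0.005],[-0.9716,-0.0667,-0.2272],[0.2263,0.0207,-0.9738]]),np.array([0.1111,0.5383,0.8211])),
's':(570.259,321.965,238.652,np.array([[-0.8485,-0.529,-0.0087],[-0.3256,0.5351,-0.7795],[0.4171,-0.6587,-0.6263]]),np.array([0.5107,0.1453,0.766]))}
crop={'t':(205,180,4),'s':(250,205,3.75)}
def proj(c,X):
    f,cx,cy,R,t=C[c];p=R@X+t;return np.array([cx+f*p[0]/p[2],cy+f*p[1]/p[2]])
def fit(name,pts,x0,cams='ts'):
    pts=[q for q in pts if q[0] in cams]
    def res(p):
        c,s=np.cos(p[2]),np.sin(p[2]);r=[]
        for cam,(a,b,z),(U,V) in pts:
            a,b=a/1e3,b/1e3;o=crop[cam]
            r.append(proj(cam,np.array([p[0]+c*a-s*b,p[1]+s*a+c*b,z/1e3]))-np.array([o[0]+(U+.5)/o[2]-.5,o[1]+(V+.5)/o[2]-.5]))
        return np.ravel(r)
    q=least_squares(res,x0,loss='soft_l1');print(name,cams,np.round(q.x,4),'deg',round(np.degrees(q.x[2]),2));
    if cams=='ts':
        for P,r in zip(pts,res(q.x).reshape(-1,2)):print('  ',P[0],P[1],np.round(r,1))
J=[('t',(25,22,84),(80,260)),('t',(25,-38,84),(225,310)),('t',(-2,-38,84),(208,375)),('t',(-2,-22,84),(160,366)),('t',(-25,-22,84),(137,420)),('t',(-25,22,84),(30,382)),('t',(-35,-25,74),(142,456)),
('s',(25,22,84),(72,352)),('s',(-25,22,84),(160,425)),('s',(-25,-22,84),(258,362)),('s',(-2,-38,84),(240,300)),('s',(25,-38,84),(195,270)),('s',(-25,22,0),(175,582)),('s',(25,22,0),(85,510)),('s',(-35,-25,74),(288,388))]
D=[('t',(10,35,74),(580,437)),('t',(10,-35,74),(770,408)),('t',(-10,-35,74),(775,455)),('t',(-10,35,74),(590,488)),('t',(-20,38,42),(578,525)),
('s',(10,-35,74),(500,32)),('s',(-10,-35,74),(545,40)),('s',(-10,35,74),(502,138)),('s',(10,35,74),(458,135)),('s',(-20,38,42),(520,212))]
B=[('t',(50,50,8),(388,48)),('t',(50,-50,8),(632,30)),('t',(-50,-50,8),(655,268)),('t',(-50,50,8),(412,288)),('s',(50,50,8),(18,238)),('s',(-50,50,8),(235,288)),('s',(-50,-50,8),(318,158))]
S=[('t',(-33,-31,51),(607,208)),('t',(22,33,102),(440,45)),('s',(22,33,102),(82,40)),('s',(-22,33,102),(185,68)),('t',(-22,25,102),(465,152))]
if __name__=="__main__":
  for cm in('ts','t','s'):
    fit('jamb',J,[.45,.1,-.3],cm);fit('door',D,[.45,-.1,.1],cm);fit('base',B,[.5,0,.1],cm)
  fit('shelf',S,[.5,0,.1])
E
python3 fit.py
```

```text
jamb ts [ 0.4702  0.2803 -0.254 ] deg -14.55
   t (25, 22, 84) [-0.8 -1. ]
   t (25, -38, 84) [ 1.9 -0.6]
   t (-2, -38, 84) [-0.3  0.8]
   t (-2, -22, 84) [ 1.3 -0.5]
   t (-25, -22, 84) [1.4 1.1]
   t (-25, 22, 84) [-0.7  0.9]
   t (-35, -25, 74) [0.7 0.4]
   s (25, 22, 84) [-2.1 -1. ]
   s (-25, 22, 84) [0.3 0.3]
   s (-25, -22, 84) [ 0.3 -0.7]
   s (-2, -38, 84) [1.9 0.8]
   s (25, -38, 84) [ 0.1 -1.3]
   s (-25, 22, 0) [-1.1  2.5]
   s (25, 22, 0) [-1.3  0.8]
   s (-35, -25, 74) [-0.5  0.9]
door ts [0.4466 0.0741 0.219 ] deg 12.55
   t (10, 35, 74) [-0.7 -0.5]
   t (10, -35, 74) [-0.2 -0.4]
   t (-10, -35, 74) [1.  1.5]
   t (-10, 35, 74) [-1.   0.5]
   t (-20, 38, 42) [0.3 0.7]
   s (10, -35, 74) [-0.4 -0.9]
   s (-10, -35, 74) [ 0.2 -0.6]
   s (-10, 35, 74) [0.2 0.4]
   s (10, 35, 74) [-1.4 -1.6]
   s (-20, 38, 42) [0.2 0. ]
base ts [0.5672 0.1372 0.1683] deg 9.64
   t (50, 50, 8) [-0.3  0.7]
   t (50, -50, 8) [ 0.5 -0.8]
   t (-50, -50, 8) [1.8 0.1]
   t (-50, 50, 8) [-0.6  1.3]
   s (50, 50, 8) [-2.3 -0.3]
   s (-50, 50, 8) [-1.   2.8]
   s (-50, -50, 8) [ 1.  -1.8]
jamb t [ 0.4707  0.2808 -0.2707] deg -15.51
door t [0.4472 0.0739 0.2213] deg 12.68
base t [0.5677 0.138  0.1536] deg 8.8
jamb s [ 0.4701  0.2797 -0.2416] deg -13.84
door s [0.4459 0.075  0.2219] deg 12.71
base s [0.568  0.1358 0.1967] deg 11.27
shelf ts [0.5663 0.1342 0.1373] deg 7.87
   t (-33, -31, 51) [3.3 0.9]
   t (22, 33, 102) [-0.4 -0.5]
   s (22, 33, 102) [-1.   0.6]
   s (-22, 33, 102) [-1.4  0.3]
   t (-22, 25, 102) [0.9 1.8]
```

```bash
cat > go.py <<'E'
import sys,numpy as np
from scipy.spatial.transform import Rotation as R
from station import manip
def tool(a): a=np.radians(a);return R.from_matrix([[np.cos(a),np.sin(a),0],[np.sin(a),-np.cos(a),0],[0,0,-1]])
def go(x,y,z,a):
    s=manip.get_state();r=R.from_quat(s['tool_rot'])
    print('t',round(float(s['time']),2),'shift',np.round(r.inv().apply(np.array([x,y,z])-s['eef_pos']),4),'turn',np.round((r.inv()*tool(a)).as_rotvec(),4),'q',np.round(s['joint_positions'],2))
if __name__=="__main__": go(*map(float,sys.argv[1:5]))
E
python3 go.py .50 .21 .33 80; python3 go.py .30 -.20 .33 50
```

```text
t 0.1 shift [ 0.5407 -0.668  -0.0814] turn [-1.4000e-03 -8.0000e-04 -1.0785e+00] q [ 1.36  0.51 -0.24  1.5   0.13  1.15 -0.15]
t 0.1 shift [ 0.2226 -0.341  -0.0819] turn [-1.500e-03 -4.000e-04 -5.549e-01] q [ 1.36  0.51 -0.24  1.5   0.13  1.15 -0.15]
```

Emit:
servo_tool(
  series="0.02 -0.03 -0.04 0 0 -0.05 -1;0.05 -0.08 -0.08 0 0 -0.12 -1;0.08 -0.13 -0.08 0 0 -0.2 -1;0.11 -0.18 -0.08 0 0 -0.28 -1;0.14 -0.23 -0.08 0 0 -0.36 -1;0.17 -0.28 -0.08 0 0 -0.44 -1;0.2 -0.32 -0.08 0 0 -0.5 -1;0.222 -0.341 -0.08 0 0 -0.55 -1",
)

```text
time: 1.1
eef_pos: [0.2996, -0.198, 0.3284]
tool_rot: [0.907, 0.422, -0.0, 0.0]
ft_force: [1.1, -0.8, -0.0]
gripper_width: 1.0
grip_force: 0.0
```

```bash
python3 go.py .50 .21 .33 80
```

```text
t 1.1 shift [ 0.4412 -0.1093 -0.002 ] turn [ 0.      0.0008 -0.5248] q [ 1.06  0.02 -0.55  1.96  0.01  1.16 -0.2 ]
```

Emit:
servo_tool(
  series="0.05 -0.01 0 0 0 -0.06 -1;0.11 -0.025 0 0 0 -0.13 -1;0.17 -0.04 0 0 0 -0.2 -1;0.23 -0.055 0 0 0 -0.27 -1;0.29 -0.07 0 0 0 -0.34 -1;0.35 -0.085 0 0 0 -0.41 -1;0.4 -0.1 0 0 0 -0.48 -1;0.441 -0.109 0 0 0 -0.525 -1",
)

```text
time: 2.1
eef_pos: [0.5018, 0.2086, 0.3277]
tool_rot: [0.766, 0.643, -0.0, -0.0]
ft_force: [0.1, -0.8, -0.8]
gripper_width: 1.0
grip_force: 0.0
```

```bash
python3 - <<'E'
from station import manip
import cv2, numpy as np, pickle
s=manip.get_state();f=manip.grab_frame("wrist");pickle.dump((s,f),open("w1.pkl","wb"))
cv2.imwrite("pics/w1.png",f["color"][:,:,::-1])
print(s['eef_pos'],s['tool_rot'],np.round(s['joint_positions'],2),f["fx"],f["cx"],f["cy"],np.round(f["mount"],4).tolist())
E
```

```text
[0.50184297 0.20864921 0.32773435] [ 7.66167292e-01  6.42640952e-01 -3.11471854e-04 -4.36679632e-04] [ 0.18  0.43 -0.94  1.57  0.35  1.32 -0.99] 371.64829954431775 320.6877575264812 234.82960795839125 [[0.0003, -0.9547, -0.2976, 0.0772], [1.0, 0.0, 0.001, -0.0001], [-0.0009, -0.2976, 0.9547, -0.1262], [0.0, 0.0, 0.0, 1.0]]
```

View pics/w1.png

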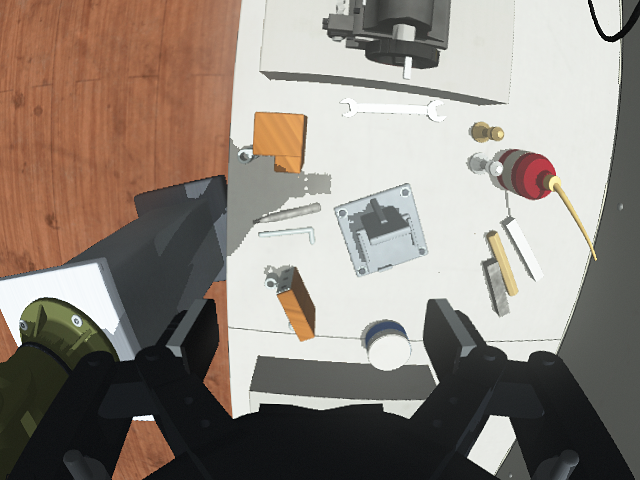

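```bash
python3 - <<'E'
import cv2, numpy as np
im=cv2.imread("pics/w1.png");k=3.5;M=np.zeros((600,790,3),np.uint8)
def put(u,v,w,h,x,y):
    c=cv2.resize(im[v:v+h,u:u+w],(int(w*k),int(h*k)),interpolation=cv2.INTER_CUBIC);M[y:y+c.shape[0],x:x+c.shape[1]]=c
put(325,172,114,114,0,0);put(232,100,90,84,400,0);put(255,258,84,85,400,300)
cv2.imwrite("pics/m1.png",M)
E
```

```text
(no output)
```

View pics/m1.png

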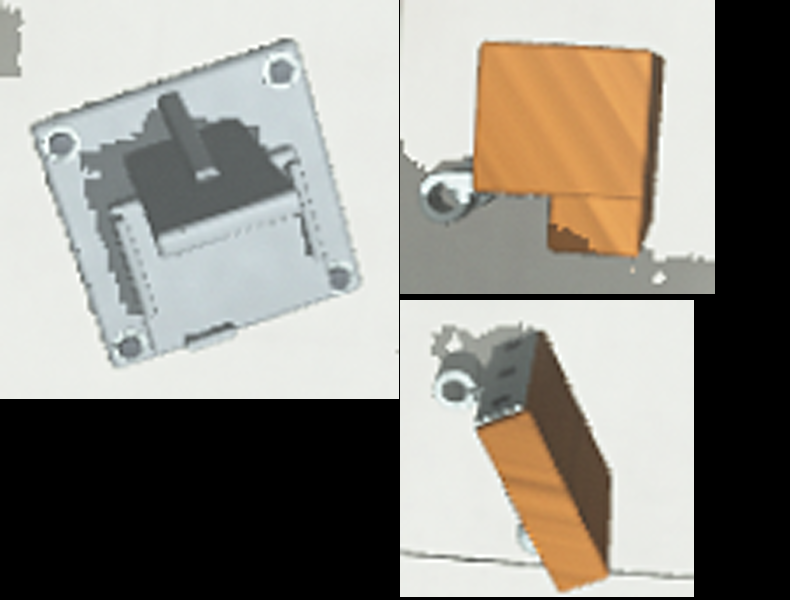

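```bash
cat > fitw.py <<'E'
import numpy as np,pickle
from scipy.optimize import least_squares
from scipy.spatial.transform import Rotation as R
def projw(sf,X):
    s,f=sf;M=np.array(f['mount']);p=R.from_quat(s['tool_rot']).inv().apply(X-s['eef_pos'])
    p=M[:3,:3].T@(p-M[:3,3]);r=np.hypot(p[0],p[1]);th=np.arctan2(r,p[2])
    return np.array([f['cx'],f['cy']])+f['fx']*th*p[:2]/r
def fitw(name,sf,pts,x0,o,k):  # o: u0,v0,x0,y0
    def res(p):
        c,s=np.cos(p[2]),np.sin(p[2]);r=[]
        for (a,b,z),(U,V) in pts:
            a,b=a/1e3,b/1e3
            r.append(projw(sf,np.array([p[0]+c*a-s*b,p[1]+s*a+c*b,z/1e3]))-np.array([o[0]+(U-o[2]+.5)/k-.5,o[1]+(V-o[3]+.5)/k-.5]))
        return np.ravel(r)
    q=least_squares(res,x0,loss='soft_l1');print(name,np.round(q.x,4),'deg',round(np.degrees(q.x[2]),2))
    for P,r in zip(pts,res(q.x).reshape(-1,2)):print('  ',P[0],np.round(r,1))
    return q.x
E
python3 - <<'E'
from fitw import *
sf=pickle.load(open('w1.pkl','rb'));k=3.5
fitw('jamb',sf,[((25,22,84),(652,52)),((-25,22,84),(484,42)),((-25,-22,84),(475,190)),((25,-38,84),(638,256)),((-2,-38,84),(550,250)),((-2,-22,84),(550,197)),((-35,-25,74),(443,197))],[.47,.28,-.25],(232,100,400,0),k)
so=(325,172,0,0)
fitw('base',sf,[((50,50,8),(297,40)),((-50,50,8),(33,127)),((-50,-50,8),(115,366)),((50,-50,8),(360,285))],[.567,.136,.16],so,k)
fitw('fence+shelf',sf,[((-22,33,102),(158,238)),((22,33,102),(296,192)),((-22,25,102),(165,254)),((22,25,102),(300,212)),((-33,-31,45),(155,350))],[.567,.136,.16],so,k)
fitw('door',sf,[((10,35,74),(528,410)),((-10,35,74),(478,428)),((10,-35,74),(608,573)),((-10,-35,74),(560,590)),((-20,38,42),(453,390)),((10,35,0),(543,332)),((10,-35,0),(610,475))],[.447,.074,.22],(255,258,400,300),k)
E
python3 go.py .4695 .284 .20 75.5
```

```text
jamb [ 0.4719  0.2811 -0.2569] deg -14.72
   (25, 22, 84) [ 1.4 -0.8]
   (-25, 22, 84) [-0.9 -0.8]
   (-25, -22, 84) [-1.   0.5]
   (25, -38, 84) [0.8 0.7]
   (-2, -38, 84) [-0.8  0.5]
   (-2, -22, 84) [ 0.2 -0.1]
   (-35, -25, 74) [ 0.3 -0. ]
base [0.5697 0.1386 0.1588] deg 9.1
   (50, 50, 8) [ 0.2 -1. ]
   (-50, 50, 8) [-0.9 -0.6]
   (-50, -50, 8) [-0.2  1.5]
   (50, -50, 8) [1.5 0.8]
fence+shelf [0.5695 0.1352 0.1495] deg 8.56
   (-22, 33, 102) [-1.1 -1.2]
   (22, 33, 102) [ 0.9 -1.4]
   (-22, 25, 102) [-0.9  1.4]
   (22, 25, 102) [1.7 0.1]
   (-33, -31, 45) [-0.1  3. ]
door [0.4484 0.0748 0.2075] deg 11.89
   (10, 35, 74) [ 0.1 -0.5]
   (-10, 35, 74) [-1.5  0. ]
   (10, -35, 74) [0.7 1.2]
   (-10, -35, 74) [-0.8  1.3]
   (-20, 38, 42) [ 0.2 -0.1]
   (10, 35, 0) [-0.  -2.5]
   (10, -35, 0) [0.9 0.1]
t 2.15 shift [ 0.0637 -0.0448  0.1279] turn [-0.0015 -0.0045  0.083 ] q [ 0.17  0.43 -0.95  1.57  0.36  1.32 -0.99]
```

```bash
python3 go.py .4718 .2839 .062 75.4
```

```text
t 2.15 shift [ 0.0633 -0.0423  0.2659] turn [-0.0015 -0.0045  0.0848] q [ 0.17  0.43 -0.95  1.57  0.36  1.32 -0.99]
```

Emit:
servo_tool(
  series="0.02 -0.015 0.02 -0.001 -0.004 0.03 -1;0.045 -0.03 0.05 -0.001 -0.004 0.06 -1;0.063 -0.042 0.09 -0.001 -0.004 0.085 -1;0.063 -0.042 0.13 -0.001 -0.004 0.085 -1;0.063 -0.042 0.17 -0.001 -0.004 0.085 -1;0.063 -0.042 0.21 -0.001 -0.004 0.085 -1;0.063 -0.042 0.245 -0.001 -0.004 0.085 -1;0.063 -0.042 0.266 -0.001 -0.004 0.085 -1",
)

```text
time: 3.15
eef_pos: [0.4706, 0.2749, 0.0603]
tool_rot: [0.794, 0.608, -0.003, 0.002]
ft_force: [0.3, 0.3, -0.5]
gripper_width: 0.996
grip_force: 0.0
```

```bash
python3 go.py .4718 .2839 .062 75.4
```

```text
t 3.15 shift [ 0.0089 -0.0012 -0.0017] turn [-0.0007  0.0059 -0.0085] q [-0.13  0.7  -0.72  1.93  0.66  0.77 -1.49]
```

Emit:
servo_tool(
  series="0 0 0 0 0 0 -1;0 0 0 0 0 0 0;0 0 0 0 0 0 1;0 0 0 0 0 0 1;0 0 0 0 0 0 1;0 0 0 0 0 0 1;0 0 0 0 0 0 1;0 0 0 0 0 0 1",
)

```text
time: 4.15
eef_pos: [0.4716, 0.2764, 0.0635]
tool_rot: [0.794, 0.608, -0.0, 0.002]
ft_force: [-2.0, 0.6, 7.1]
gripper_width: 0.578
grip_force: 61.8
```

```bash
python3 go.py .4718 .2839 .062 75.4;python3 go.py .4718 .2839 .19 75.4
```

```text
t 4.15 shift [ 0.0073 -0.0018  0.0015] turn [ 0.0024  0.0028 -0.0081] q [-0.12  0.7  -0.72  1.92  0.66  0.77 -1.48]
t 4.15 shift [ 0.0069 -0.0015 -0.1265] turn [ 0.0024  0.0028 -0.0081] q [-0.12  0.7  -0.72  1.92  0.66  0.77 -1.48]
```

Emit:
servo_tool(
  series="0 0 -0.005 0 0 0 1;0 0 -0.02 0 0 0 1;0 0 -0.04 0 0 0 1;0 0 -0.065 0 0 0 1;0 0 -0.09 0 0 0 1;0 0 -0.115 0 0 0 1;0 0 -0.127 0 0 0 1;0 0 -0.127 0 0 0 1",
)

```text
time: 5.15
eef_pos: [0.4716, 0.2765, 0.1901]
tool_rot: [0.794, 0.608, -0.001, 0.002]
ft_force: [0.1, -0.7, -3.5]
gripper_width: 0.578
grip_force: 62.8
```

```bash
python3 go.py .5697 .1328 .19 99
```

```text
t 5.15 shift [-0.1133  0.1321  0.0007] turn [ 0.0017  0.0035 -0.4204] q [-0.03  0.55 -0.85  1.79  0.48  1.03 -1.33]
```

Emit:
servo_tool(
  series="-0.005 0.01 -0.01 0 0 -0.04 1;-0.02 0.03 -0.01 0 0 -0.1 1;-0.04 0.055 -0.01 0 0 -0.18 1;-0.065 0.08 -0.01 0 0.002 -0.26 1;-0.09 0.105 -0.01 0 0.003 -0.34 1;-0.108 0.125 -0.01 0.001 0.003 -0.4 1;-0.113 0.132 -0.01 0.001 0.003 -0.42 1;-0.113 0.132 -0.01 0.001 0.003 -0.42 1",
)

```text
time: 6.15
eef_pos: [0.5691, 0.1332, 0.1991]
tool_rot: [0.65, 0.76, -0.001, -0.001]
ft_force: [-1.1, 0.3, -3.2]
gripper_width: 0.577
grip_force: 63.0
```

```bash
python3 - <<'E'
from station import manip
import cv2, numpy as np, pickle
s=manip.get_state();f=manip.grab_frame("wrist");pickle.dump((s,f),open("w2.pkl","wb"))
im=f["color"][:,:,::-1].copy();cv2.imwrite("pics/w2.png",im)
t=manip.grab_frame("side")["color"][:,:,::-1]
a=cv2.resize(im[120:420,160:480],(640,600),interpolation=cv2.INTER_CUBIC)
b=cv2.resize(t[190:310,240:360],(160,160),interpolation=cv2.INTER_CUBIC)
M=np.zeros((600,800,3),np.uint8);M[:,:640]=a;M[:160,640:]=b
cv2.imwrite("pics/m2.png",M);cv2.imwrite("pics/s2.png",t)
print(s['eef_pos'],s['tool_rot'])
E
```

```text
[0.5690932  0.13316559 0.19913647] [ 6.49909457e-01  7.60010819e-01 -9.30435788e-04 -6.21669912e-04]
```

View pics/m2.png

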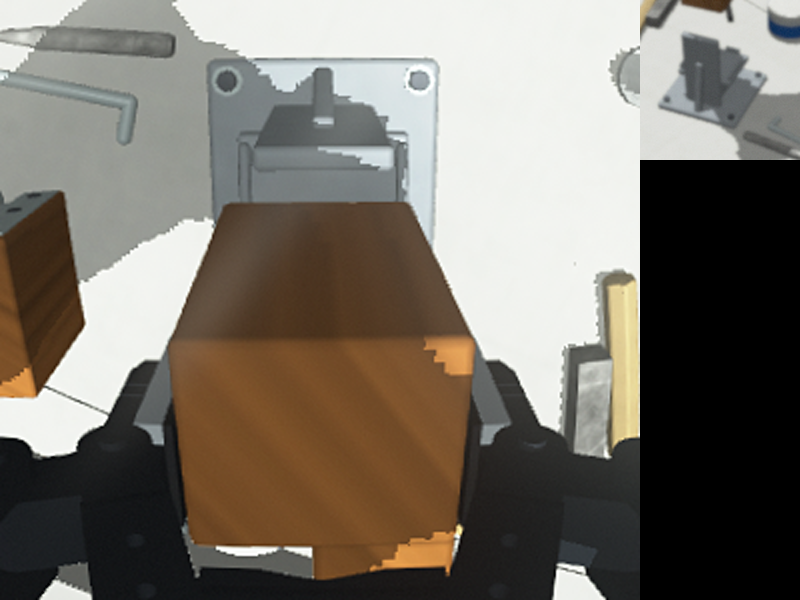

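```bash
python3 - <<'E'
from fitw import *
sf=pickle.load(open('w2.pkl','rb'));k=2;o=(160,120,0,0)
fe=[((-22,33,102),(257,147)),((22,33,102),(390,144)),((-22,25,102),(252,167)),((22,25,102),(394,166))]
ba=[((-50,50,8),(208,61)),((50,50,8),(438,60))]
lip=[((-33,25,51),(240,160)),((33,25,51),(408,158))]
fitw('fence',sf,fe,[.567,.136,.16],o,k)
fitw('base',sf,ba,[.567,.136,.16],o,k)
h=1e3*(sf[0]['eef_pos'][2]-.0635);print(h)
for e in(-3,0,3):
  fitw('jamb',sf,[((-25,22,h+e),(220,204)),((25,22,h+e),(408,204)),((-25,22,h+84+e),(172,340)),((25,22,h+84+e),(475,337)),((-25,-22,h+84+e),(190,545)),((25,-22,h+84+e),(462,543))],[.57,.135,.16],o,k)
E
python3 go.py .569 .133 .14 99
```

```text
fence [0.5697 0.1355 0.1722] deg 9.87
   (-22, 33, 102) [-3.1 -1.2]
   (22, 33, 102) [ 2.3 -0.8]
   (-22, 25, 102) [-0.1  1.5]
   (22, 25, 102) [0.2 0.9]
base [0.5693 0.1373 0.1609] deg 9.22
   (-50, 50, 8) [-0.9  0. ]
   (50, 50, 8) [0.9 0. ]
135.63646837063118
jamb [0.5693 0.1357 0.1654] deg 9.47
   (-25, 22, np.float64(132.63646837063118)) [4.8 0.3]
   (25, 22, np.float64(132.63646837063118)) [ 3.4 -0.5]
   (-25, 22, np.float64(216.63646837063118)) [-1.2  0.3]
   (25, 22, np.float64(216.63646837063118)) [-0.4  0.6]
   (-25, -22, np.float64(216.63646837063118)) [ 1.8 -0.7]
   (25, -22, np.float64(216.63646837063118)) [-3.8 -0.6]
jamb [0.5688 0.1372 0.1746] deg 10.0
   (-25, 22, np.float64(135.63646837063118)) [ 3.2 -0.7]
   (25, 22, np.float64(135.63646837063118)) [ 3.3 -2.4]
   (-25, 22, np.float64(219.63646837063118)) [-4.6  0.4]
   (25, 22, np.float64(219.63646837063118)) [ 0.4 -0.5]
   (-25, -22, np.float64(219.63646837063118)) [0.2 1.7]
   (25, -22, np.float64(219.63646837063118)) [-2.3  0.9]
jamb [0.5683 0.1386 0.1889] deg 10.83
   (-25, 22, np.float64(138.63646837063118)) [ 1.5 -1.1]
   (25, 22, np.float64(138.63646837063118)) [ 3.1 -4.2]
   (-25, 22, np.float64(222.63646837063118)) [-8.3  1.5]
   (25, 22, np.float64(222.63646837063118)) [ 1.  -1.5]
   (-25, -22, np.float64(222.63646837063118)) [-0.9  4.8]
   (25, -22, np.float64(222.63646837063118)) [-0.4  2.6]
t 6.25 shift [-0.0016  0.0003  0.0598] turn [-0.0015  0.      0.001 ] q [ 0.3   0.63 -0.97  1.68  0.56  1.14 -0.67]
```

Emit:
servo_tool(
  series="0 0.001 0.005 0 0 0 1;0 0.001 0.015 0 0 0 1;0 0.001 0.03 0 0 0 1;0 0.001 0.045 0 0 0 1;0 0.001 0.06 0 0 0 1;0 0.001 0.071 0 0 0 1;0 0.001 0.077 0 0 0 1;0 0.001 0.079 0 0 0 1",
)

```text
time: 7.25
eef_pos: [0.5704, 0.1332, 0.1206]
tool_rot: [0.649, 0.76, -0.001, -0.0]
ft_force: [0.4, 0.4, -3.4]
gripper_width: 0.58
grip_force: 63.0
```

Emit:
servo_tool(
  series="0 0 0.001 0 0 0 1;0 0 0.002 0 0 0 1;0 0 0.003 0 0 0 1;0 0 0.004 0 0 0 1;0 0 0.005 0 0 0 1;0 0 0.006 0 0 0 1;0 0 0.007 0 0 0 1;0 0 0.007 0 0 0 1",
)

```text
time: 8.25
eef_pos: [0.5703, 0.1331, 0.1138]
tool_rot: [0.649, 0.76, -0.001, 0.0]
ft_force: [0.8, 0.4, -3.4]
gripper_width: 0.577
grip_force: 63.0
```

Emit:
servo_tool(
  series="0 0 0.0005 0 0 0 1;0 0 0.001 0 0 0 1;0 0 0.0015 0 0 0 1;0 0 0.002 0 0 0 1;0 0 0.0025 0 0 0 1;0 0 0.003 0 0 0 1;0 0 0.003 0 0 0 1;0 0 0.003 0 0 0 1",
)

```text
time: 9.25
eef_pos: [0.5704, 0.1332, 0.1109]
tool_rot: [0.649, 0.76, -0.001, 0.0]
ft_force: [-0.1, 0.1, -1.9]
gripper_width: 0.575
grip_force: 63.0
```

Emit:
servo_tool(
  series="0 0 0.0003 0 0 0 1;0 0 0.0006 0 0 0 1;0 0 0.0009 0 0 0 1;0 0 0.0012 0 0 0 1;0 0 0.0015 0 0 0 1;0 0 0.0018 0 0 0 1;0 0 0.002 0 0 0 1;0 0 0.002 0 0 0 1",
)

```text
time: 10.25
eef_pos: [0.5704, 0.1331, 0.1089]
tool_rot: [0.649, 0.76, -0.001, 0.0]
ft_force: [1.2, -0.0, -3.7]
gripper_width: 0.574
grip_force: 63.0
```

```bash
python3 - <<'E'
from station import manip
import cv2, numpy as np, pickle
s=manip.get_state();print(s['ft_force'],s['ft_torque'],s['eef_pos'])
f=manip.grab_frame("wrist");pickle.dump((s,f),open("w3.pkl","wb"))
im=f["color"][:,:,::-1];cv2.imwrite("pics/w3.png",im)
t=manip.grab_frame("side")["color"][:,:,::-1];cv2.imwrite("pics/s3.png",t)
M=np.zeros((600,800,3),np.uint8)
M[:300]=cv2.resize(im[150:300,120:520],(800,300),interpolation=cv2.INTER_CUBIC)
M[300:,:400]=cv2.resize(t[200:300,250:350],(400,300),interpolation=cv2.INTER_CUBIC)
M[300:,:400]=cv2.resize(t[195:295,250:383],(400,300),interpolation=cv2.INTER_CUBIC)
cv2.imwrite("pics/m3.png",M)
E
```

```text
[ 1.21831105 -0.03533756 -3.70568404] [ 0.02215513 -0.04965621  0.00925065] [0.57036736 0.13313904 0.10888604]
```

View pics/m3.png

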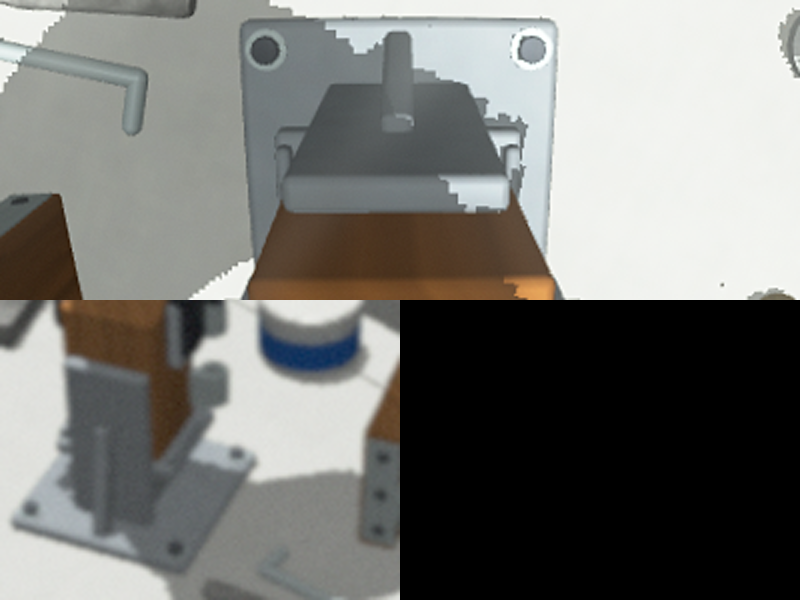

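Emit:
servo_tool(
  series="0 0 0.0003 0 0 0 1;0 0 0.0006 0 0 0 1;0 0 0.0009 0 0 0 1;0 0 0.0012 0 0 0 1;0 0 0.0015 0 0 0 1;0 0 0.0018 0 0 0 1;0 0 0.002 0 0 0 1;0 0 0.002 0 0 0 1",
)

```text
time: 11.35
eef_pos: [0.5703, 0.1333, 0.1086]
tool_rot: [0.649, 0.76, -0.0, 0.001]
ft_force: [-5.1, -2.7, 13.8]
gripper_width: 0.578
grip_force: 65.1
```

Emit:
servo_tool(
  series="0 0 -0.001 0 0 0 0.6;0 0 -0.001 0 0 0 0;0 0 -0.001 0 0 0 -1;0 0 -0.001 0 0 0 -1;0 0 -0.001 0 0 0 -1;0 0 -0.001 0 0 0 -1;0 0 -0.006 0 0 0 -1;0 0 -0.015 0 0 0 -1",
)

```text
time: 12.35
eef_pos: [0.5703, 0.1331, 0.1222]
tool_rot: [0.649, 0.76, -0.001, -0.0]
ft_force: [-0.7, 0.1, -0.6]
gripper_width: 0.999
grip_force: 0.0
```

```bash
python3 go.py .45 .12 .24 100
```

```text
t 12.35 shift [ 0.0057 -0.121  -0.1176] turn [-0.0013  0.0009 -0.0175] q [ 0.26  0.71 -0.9   1.77  0.66  1.   -0.74]
```

Emit:
servo_tool(
  series="0 0 -0.02 0 0 0 -1;0 0 -0.05 0 0 0 -1;-0.005 -0.01 -0.08 0 0 0 -1;-0.01 -0.025 -0.11 0 0 0 -1;-0.015 -0.04 -0.13 0 0 0 -1;-0.02 -0.055 -0.14 0 0 0 -1;-0.025 -0.065 -0.145 0 0 0 -1;-0.025 -0.07 -0.145 0 0 0 -1",
)

```text
time: 13.35
eef_pos: [0.5048, 0.0969, 0.267]
tool_rot: [0.65, 0.76, -0.001, 0.0]
ft_force: [0.2, -0.4, 1.2]
gripper_width: 0.997
grip_force: 0.0
```

```bash
python3 - <<'E'
from station import manip
import cv2, numpy as np, pickle
s=manip.get_state();print(s['eef_pos'])
f=manip.grab_frame("wrist");pickle.dump((s,f),open("w4.pkl","wb"))
im=f["color"][:,:,::-1];cv2.imwrite("pics/w4.png",im)
from fitw import projw
for n,X in(('jamb',(.5695,.1365,.1)),('door',(.448,.0745,.04))):print(n,projw((s,f),np.array(X)))
a=projw((s,f),np.array((.5695,.1365,.1)));b=projw((s,f),np.array((.448,.0745,.04)))
M=np.zeros((600,800,3),np.uint8)
for i,(p,w,h,k) in enumerate(((a,140,150,4-0.5),(b,130,150,3.5))):
    u,v=int(p[0]-w/2)-(10 if i==0 else 0),int(p[1]-h/2);u=max(u,0);v=max(v,0)
    c=cv2.resize(im[v:v+h,u:u+w],(int(w*2.8),int(h*2.8)),interpolation=cv2.INTER_CUBIC)
    M[:c.shape[0],400*i:400*i+c.shape[1]]=c[:,:400];print(i,u,v)
cv2.imwrite("pics/m4.png",M[:430])
E
```

```text
[0.50482485 0.09690713 0.26701303]
jamb [406.56011128 183.45209603]
door [259.97813757 215.3673959 ]
0 326 108
1 194 140
```

View pics/m4.png

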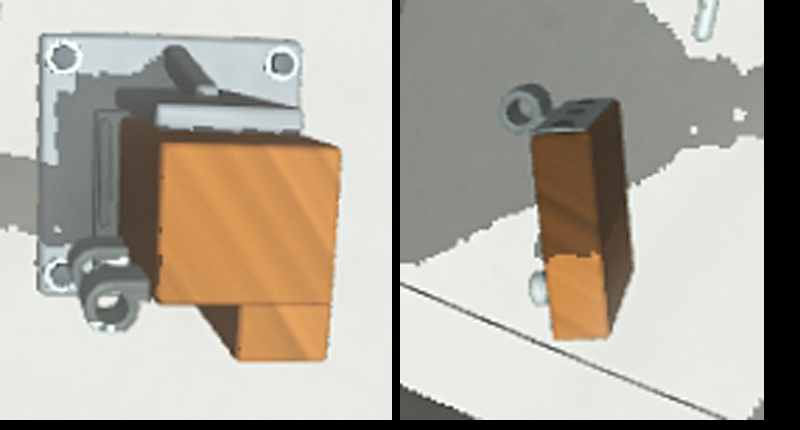

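```bash
python3 - <<'E'
from fitw import *
sf=pickle.load(open('w4.pkl','rb'));k=2.8
j=fitw('jamb',sf,[((-25,22,129),(162,143)),((25,22,129),(340,148)),((-25,-22,129),(157,302)),((25,-38,129),(325,360)),((-2,-38,129),(240,357)),((-2,-22,129),(235,304)),((-35,-25,119),(110,308))],[.57,.137,.16],(326,108,0,0),k)
d=fitw('door',sf,[((-10,35,74),(533,133)),((10,35,74),(590,132)),((-10,-35,74),(555,338)),((10,-35,74),(607,337)),((-20,38,42),(525,109)),((10,35,0),(622,100)),((10,-35,0),(633,268))],[.448,.0745,.21],(194,140,400,0),k)
a=j[2];c,s=np.cos(a),np.sin(a);print('place',j[0]+c*-.015-s*-.063,j[1]+s*-.015+c*-.063)
E
python3 go.py .448 .0745 .14 102; python3 go.py .448 .0745 .054 102
```

```text
jamb [0.5688 0.1382 0.163 ] deg 9.34
   (-25, 22, 129) [-1.3 -1.5]
   (25, 22, 129) [ 1.1 -1.4]
   (-25, -22, 129) [-1.2  1. ]
   (25, -38, 129) [0.9 0.4]
   (-2, -38, 129) [-2.1  1.8]
   (-2, -22, 129) [1.  0.3]
   (-35, -25, 119) [ 0.6 -0.6]
door [0.4484 0.0746 0.1863] deg 10.67
   (-10, 35, 74) [-0.5 -0.2]
   (10, 35, 74) [ 1.4 -0.9]
   (-10, -35, 74) [-1.7  0.7]
   (10, -35, 74) [0.8 0.6]
   (-20, 38, 42) [-1.  0.]
   (10, 35, 0) [ 0.3 -1.3]
   (10, -35, 0) [0.2 1. ]
place 0.5641724667602106 0.07355468298170134
t 13.4 shift [-0.0134 -0.059   0.1268] turn [-0.0017  0.0014 -0.0529] q [ 0.47  0.47 -1.06  1.75  0.44  1.19 -0.57]
t 13.4 shift [-0.0133 -0.0588  0.2128] turn [-0.0017  0.0014 -0.0529] q [ 0.47  0.47 -1.06  1.75  0.44  1.19 -0.57]
```

Emit:
servo_tool(
  series="-0.004 -0.015 0.02 0 0 -0.01 -1;-0.01 -0.035 0.05 0 0 -0.03 -1;-0.013 -0.053 0.09 0 0 -0.04 -1;-0.013 -0.059 0.125 0 0 -0.04 -1;-0.013 -0.059 0.155 -0.001 0.001 -0.04 -1;-0.013 -0.059 0.185 -0.001 0.001 -0.04 -1;-0.013 -0.059 0.205 -0.001 0.001 -0.04 -1;-0.013 -0.059 0.211 -0.001 0.001 -0.04 -1",
)

```text
time: 14.4
eef_pos: [0.4481, 0.0756, 0.0546]
tool_rot: [0.634, 0.773, -0.001, -0.001]
ft_force: [-0.6, 0.1, -0.2]
gripper_width: 0.999
grip_force: 0.0
```

```bash
python3 go.py .4484 .0746 .054 101.2
```

```text
t 14.4 shift [-0.001   0.0001  0.0006] turn [-0.0026 -0.0009  0.0022] q [ 0.33  0.65 -0.83  2.17  0.8   0.67 -0.87]
```

Emit:
servo_tool(
  series="0 0 0 -0.002 0 0 0;0 0 0 -0.002 0 0 1;0 0 0 -0.002 0 0 1;0 0 0 -0.002 0 0 1;0 0 0 -0.002 0 0 1;0 0 0 -0.002 0 0 1;0 0 0 -0.002 0 0 1;0 0 0 -0.002 0 0 1",
)

```text
time: 15.4
eef_pos: [0.4491, 0.0753, 0.0565]
tool_rot: [0.634, 0.773, 0.001, 0.001]
ft_force: [-0.9, -0.5, 7.1]
gripper_width: 0.224
grip_force: 61.6
```

```bash
python3 go.py .4484 .0746 .054 101.2
```

```text
t 15.4 shift [-0.0005 -0.0008  0.0025] turn [0.0028 0.0004 0.0013] q [ 0.33  0.64 -0.83  2.17  0.8   0.67 -0.87]
```

Emit:
servo_tool(
  series="0 0 -0.005 0.002 0 0 1;0 0 -0.02 0.002 0 0 1;0 0 -0.04 0.002 0 0 1;0 0 -0.06 0.002 0 0 1;-0.01 0 -0.075 0.002 0 0 1;-0.03 0 -0.08 0.002 0 0 1;-0.055 0 -0.08 0.002 0 0 1;-0.07 0 -0.08 0.002 0 0 1",
)

```text
time: 16.4
eef_pos: [0.4622, 0.0053, 0.136]
tool_rot: [0.635, 0.773, -0.0, -0.0]
ft_force: [-0.0, -0.0, -2.1]
gripper_width: 0.228
grip_force: 60.6
```

```bash
python3 go.py .5738 .0143 .1345 99.3
```

```text
t 16.4 shift [-0.0129  0.1112  0.0014] turn [-0.0007  0.0001  0.0334] q [ 0.6   0.55 -0.99  2.06  0.61  0.86 -0.55]
```

Emit:
servo_tool(
  series="0 0.01 0 0 0 0.005 1;-0.002 0.03 0 0 0 0.01 1;-0.005 0.05 0 0 0 0.02 1;-0.008 0.07 0 0 0 0.03 1;-0.01 0.09 0 0 0 0.033 1;-0.012 0.105 0 0 0 0.033 1;-0.013 0.111 0 0 0 0.033 1;-0.013 0.111 0 0 0 0.033 1",
)

```text
time: 17.4
eef_pos: [0.5738, 0.0165, 0.1358]
tool_rot: [0.647, 0.763, 0.0, -0.0]
ft_force: [-0.4, 0.2, -2.1]
gripper_width: 0.227
grip_force: 60.5
```

```bash
python3 - <<'E'
from station import manip
import cv2, numpy as np, pickle
s=manip.get_state();print(s['eef_pos'],s['tool_rot'],s['ft_force'])
f=manip.grab_frame("wrist");pickle.dump((s,f),open("w5.pkl","wb"))
im=f["color"][:,:,::-1];cv2.imwrite("pics/w5.png",im)
cv2.imwrite("pics/m5.png",cv2.resize(im[70:370,180:480],(600,600),interpolation=cv2.INTER_CUBIC))
E
```

```text
[0.57376139 0.01653628 0.13581371] [ 6.46531494e-01  7.62887185e-01  1.56914626e-04 -3.82533784e-04] [-0.40293063  0.15993801 -2.06435495]
```

View pics/m5.png

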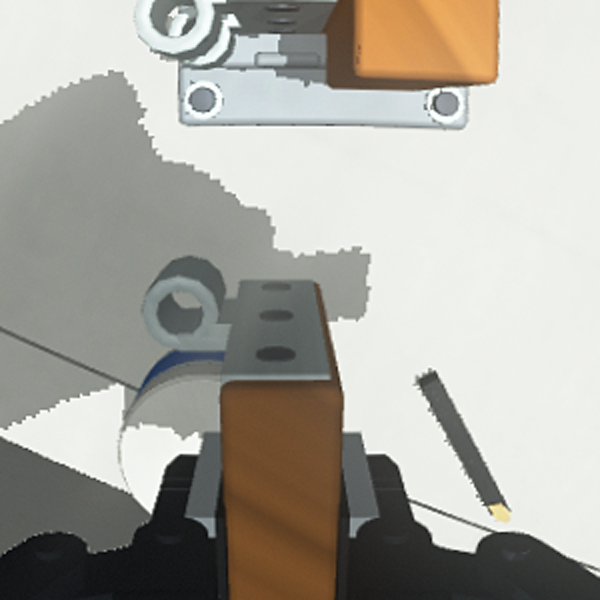

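```bash
python3 - <<'E'
from fitw import *
sf=pickle.load(open('w5.pkl','rb'));k=2;o=(180,70,0,0);h=79.3
j=fitw('jamb',sf,[((-35,-25,119),(174,14)),((-2,-38,129),(356,80)),((25,-38,129),(498,84))],[.57,.137,.16],o,k)
for e in(-2,0,2):d=fitw('door',sf,[((-20,38,42+h+e),(181,311)),((-10,35,74+h+e),(222,385)),((10,35,74+h+e),(341,385)),((-10,36,h+e),(242,281)),((10,36,h+e),(318,282))],[.573,.0158,.16],o,k)
E
python3 go.py .5642 .0743 .1115 99.3
```

```text
jamb [0.5688 0.1375 0.1652] deg 9.46
   (-35, -25, 119) [0.1 0.3]
   (-2, -38, 129) [-1.3 -0.8]
   (25, -38, 129) [1.4 0.4]
door [0.5735 0.0146 0.1457] deg 8.35
   (-20, 38, 119.3) [0.1 0.4]
   (-10, 35, 151.3) [-2.   0.2]
   (10, 35, 151.3) [0.7 1.3]
   (-10, 36, 77.3) [-0.3 -3. ]
   (10, 36, 77.3) [ 0.9 -2.8]
door [0.5737 0.0154 0.1511] deg 8.66
   (-20, 38, 121.3) [-0.4  0.2]
   (-10, 35, 153.3) [-2.2  0.4]
   (10, 35, 153.3) [1.7 1.3]
   (-10, 36, 79.3) [-0.3 -3.5]
   (10, 36, 79.3) [ 1.3 -3.5]
door [0.574  0.0162 0.1584] deg 9.08
   (-20, 38, 123.3) [-0.7  0. ]
   (-10, 35, 155.3) [-2.3  0.7]
   (10, 35, 155.3) [2.8 1.1]
   (-10, 36, 81.3) [-0.2 -4. ]
   (10, 36, 81.3) [ 1.9 -4.2]
t 17.45 shift [0.0587 0.0005 0.0244] turn [-0.0005 -0.0005  0.0024] q [ 0.48  0.68 -0.93  1.78  0.64  1.01 -0.53]
```

Emit:
servo_tool(
  series="0 0 0.004 0 0 0 1;0 0 0.01 0 0 0 1;0 0 0.017 0 0 0 1;0 0 0.022 0 0 0 1;0.002 0 0.0243 0 0 0 1;0.008 0 0.0243 0 0 0 1;0.016 0 0.0243 0 0 0 1;0.02 0 0.0243 0 0 0 1",
)

```text
time: 18.45
eef_pos: [0.5705, 0.0366, 0.1121]
tool_rot: [0.646, 0.763, 0.0, 0.0]
ft_force: [0.2, -0.4, -2.7]
gripper_width: 0.225
grip_force: 60.5
```

```bash
python3 go.py .5641 .0742 .1115 99.4
```

```text
t 18.45 shift [ 0.0382 -0.0001  0.0006] turn [ 0.0007 -0.0005  0.001 ] q [ 0.43  0.71 -0.9   1.81  0.67  0.96 -0.59]
```

Emit:
servo_tool(
  series="0.004 0 0.0003 0 0 0 1;0.009 0 0.0006 0 0 0 1;0.014 0 0.0006 0 0 0 1;0.019 0 0.0006 0 0 0 1;0.024 0 0.0006 0 0 0 1;0.028 0 0.0006 0 0 0 1;0.03 0 0.0006 0 0 0 1;0.03 0 0.0006 0 0 0 1",
)

```text
time: 19.45
eef_pos: [0.5656, 0.0651, 0.1112]
tool_rot: [0.647, 0.763, 0.0, 0.0]
ft_force: [0.0, -0.5, -3.5]
gripper_width: 0.225
grip_force: 60.5
```

```bash
python3 go.py .5641 .0742 .1115 99.4
```

```text
t 19.45 shift [ 0.0092 -0.     -0.0003] turn [ 0.0001 -0.0001  0.0001] q [ 0.38  0.7  -0.9   1.82  0.67  0.95 -0.64]
```

Emit:
servo_tool(
  series="0.0015 0 0 0 0 0 1;0.003 0 -0.0002 0 0 0 1;0.0045 0 -0.0002 0 0 0 1;0.006 0 -0.0002 0 0 0 1;0.0075 0 -0.0002 0 0 0 1;0.009 0 -0.0002 0 0 0 1;0.009 0 -0.0002 0 0 0 1;0.009 0 -0.0002 0 0 0 1",
)

```text
time: 20.45
eef_pos: [0.5642, 0.0738, 0.1113]
tool_rot: [0.647, 0.763, 0.0, 0.0]
ft_force: [1.1, -0.3, -2.3]
gripper_width: 0.226
grip_force: 60.5
```

```bash
python3 go.py .5641 .0742 .1115 99.4; python3 - <<'E'
from station import manip
import cv2, numpy as np, pickle
s=manip.get_state();print(s['ft_force'],s['ft_torque'])
f=manip.grab_frame("wrist");pickle.dump((s,f),open("w6.pkl","wb"));cv2.imwrite("pics/w6.png",f["color"][:,:,::-1])
from fitw import projw
c,sn=np.cos(.164),np.sin(.164)
W=lambda o,a,b,z:np.array([o[0]+(c*a-sn*b)/1e3,o[1]+(sn*a+c*b)/1e3,z/1e3])
j=(.5688,.1378);d=(.5643,.0732)
for n,X in(('jeye74',W(j,-35,-25,119)),('jst1',W(j,-2,-38,129)),('jst2',W(j,25,-38,129)),('jc',W(j,-25,22,129)),('jc2',W(j,25,22,129)),('jc3',W(j,-25,-22,129)),('d1',W(d,-10,35,129)),('d2',W(d,10,35,129)),('deye',W(d,-20,38,97))):print(n,np.round(projw((s,f),X),1))
E
```

```text
t 20.45 shift [ 0.0004 -0.     -0.0002] turn [ 0.     -0.     -0.0001] q [ 0.37  0.7  -0.89  1.82  0.67  0.95 -0.66]
[ 1.0840917  -0.30263197 -2.32814952] [-0.01258774 -0.0054058   0.00671764]
jeye74 [260.8 242.7]
jst1 [359.8 290.5]
jst2 [439.2 288.7]
jc [284.8  98.2]
jc2 [453.6 103.6]
jc3 [287.3 243.9]
d1 [287.9 261.9]
d2 [351.6 261.9]
deye [269.3 225. ]
```

```bash
python3 - <<'E'
import cv2,numpy as np
im=cv2.imread("pics/w6.png").astype(int);g=im.sum(2)//3
o=(im[...,2]-im[...,0]>25)
print('ascii u270-375 step2')
for v in range(228,312,3):print(v,''.join('#' if o[v,u] else ('.' if g[v,u]<60 else ('-' if g[v,u]<150 else '+')) for u in range(226,380,1)))
for v in (285,295,305):print(v,[(u,im[v,u].tolist()) for u in range(344,366,2)])
for u in(310,330):print(u,[(v,im[v,u].tolist()) for v in range(236,270,2)])
E
```

```text
ascii u270-375 step2
228 ++++-+++++++++++------+--------------------------------------#############################################################################################
231 ++-+++++-+++++---------------------------------+-------------#############################################################################################
234 ++--+++++++-+-------------------------------------------------############################################################################################
237 --++----++++--------------------------------------------------############################################################################################
240 +++---+++++----------------------------------------------------###########################################################################################
243 +++-+++-+++---------------------------------------------------------######################################################################################
246 -+++++-+++++-----------------------------------------------------------------------..................----------------####
[... 4155 characters left out ...]
]), (240, [48, 80, 115]), (242, [44, 73, 106]), (244, [69, 76, 82]), (246, [48, 54, 63]), (248, [51, 56, 61]), (250, [83, 89, 88]), (252, [88, 93, 91]), (254, [87, 91, 89]), (256, [89, 93, 91]), (258, [141, 145, 136]), (260, [49, 70, 86]), (262, [34, 53, 77]), (264, [42, 68, 98]), (266, [43, 73, 107]), (268, [45, 77, 113])]
330 [(236, [72, 145, 215]), (238, [75, 146, 218]), (240, [72, 138, 207]), (242, [60, 121, 185]), (244, [81, 87, 90]), (246, [88, 94, 95]), (248, [88, 95, 96]), (250, [88, 92, 93]), (252, [86, 92, 91]), (254, [88, 92, 92]), (256, [93, 98, 97]), (258, [145, 148, 140]), (260, [47, 69, 87]), (262, [31, 53, 78]), (264, [37, 63, 93]), (266, [40, 71, 104]), (268, [41, 71, 106])]
```

Emit:
servo_tool(
  series="-0.0004 0 0 0 0 0 1;-0.0004 0 0 0 0 0 1;-0.0004 0 0 0 0 0 1;-0.0004 0 0 0 0 0 1;-0.0004 0 0 0 0 0 1;-0.0004 0 0 0 0 0 1;-0.0004 0 0 0 0 0 1;-0.0004 0 0 0 0 0 1",
)

```text
time: 21.5
eef_pos: [0.5642, 0.0735, 0.1114]
tool_rot: [0.647, 0.763, 0.0, 0.0]
ft_force: [0.2, -0.0, -2.0]
gripper_width: 0.227
grip_force: 60.5
```

```bash
python3 -c "
from station import manip
s=manip.get_state();print(s['eef_pos'],s['ft_force'],s['qd']);print(manip.finish_job())"
```

```text
[0.56423802 0.07349921 0.11137584] [ 0.20841536 -0.02492413 -1.99387459] [-8.43564434e-05 -2.40805543e-04  1.91742608e-03  1.44176158e-03
 -1.90227357e-03  1.55988913e-04 -2.45989573e-03]
the job is handed in; nothing more can be done
None
```

I stood the jamb on the shelf and let go, and handed in at 21.5 s with the door held closed at it, at rest and not pressing; the gap to the stop measured about 3 mm, but I placed the hole alignment from measured positions (about 1 mm) and did not check it by looking.

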